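Gauge two slide blocks and hold the good one in the deburring unit

TASK

Use the gauge pin to find out which of the two brass slide blocks has the right bore: the right one slides all the way down over the pin until it stands on the gauge's foot, the wrong one will not go on. Put the wrong one in the red reject tray and let go of it. Take the right one, after it has been on the pin, upright through the slot in the top of the green deburring unit until it presses the sprung pad inside about half way down, and finish there still holding it in the gripper; leave the other things on the table alone.

Things in the scene. Friction and masses are not known exactly. Their poses are not given: they have to be found in the camera images.
- block_p: one of two outwardly equal brass blocks standing upright on the table, 28 (x) x 46 (y) x 100 (z) mm, about 0.25 kg, with a round bore through it along z; origin at the centre of its underside. One of the two blocks has an 18 mm bore and goes over the 15 mm pin, the other has a 12 mm bore and does not; their positions are exchanged at random
- block_q: the other of the two brass blocks, outside equal to block_p: 28 x 46 x 100 mm, origin at the centre of its underside; its bore is 18 or 12 mm, whichever block_p's is not
- block_p_mid (a point): centre of block_p, 50 mm above its underside
- block_q_mid (a point): centre of block_q, 50 mm above its underside
- gauge: fixed gauge: round dark steel foot, 68 mm across and 12 mm thick, with an upright 15 mm steel pin on its centre; the pin's nose tapers to 6 mm over its last 8 mm and ends 58 mm above the table. Origin at the centre of the underside on the table, z up. The right block stands with its underside 12 mm above the origin; the wrong one stops on the nose, about 50 to 54 mm above it
- tray: red open reject tray, fixed, 120 (x) x 160 (y) mm, 30 mm high, walls and floor 4 to 5 mm; origin at the centre of its underside
- unit: deburring unit, fixed: green guard box 130 (x) x 140 (y) mm, with its grey top 110 mm above the table, a clear window at its -x side and a dark motor of 64 mm diameter (its axis 50 mm up) reaching 75 mm out at its +x side. Origin at the centre of its underside
- slot (a point): centre of the slot in the unit's top, level with the top face (110 mm up). The slot is 30 mm along x and 50 mm along y (axes as the unit's), through a 10 mm thick top, with a 3 mm lead-in chamfer at its upper rim; a block goes through upright with its 28 mm side along the slot's x. Fingers do not fit in: hold the block near its upper end, with no finger lower than 55 mm above its underside
- pad (a joint): travel of the orange sprung pad inside the unit under the slot, in m: 0 = up, grows as it is pressed down, 0.016 = at the stop. When up, its top face (50 x 70 mm) lies 70 mm above the table, 40 mm below the slot's upper rim. The spring takes about 2.7 N to start and 0.3 N more per mm
- oak_offcut: bystander: oak block 45x120x22 mm; origin under its centre
- sanding_block: bystander: cork sanding block 65x116x28 mm; origin under its centre
- tape_measure: bystander: yellow tape measure 40x74x66 mm; origin under its centre
- folding_rule: bystander: yellow folding rule 18x232x21 mm; origin under its centre
Not all that is in view belongs to the job. Leave any blue or orange look-alike of the block_q alone.

How it is judged:
By the outcome, as a careful person would: the job done as asked, in the order asked, and still so for the second after the job is handed in, while the arm keeps its last pose, push and grip.
It also fails if it takes over 54 s, if anything falls off the work surface, if the arm or the gripper's body presses on something with over 40 N, if the wrist force passes 120 N, or if a joint passes its speed limit or range.

ROBOT

A 6-joint arm with a two-finger parallel gripper is mounted at the origin on a cart in front of the work surface, level with it; the furniture and walls round the work are solid. World frame = base frame: x ahead of the robot, y to its left, z up, the work surface at z = 0. Lengths are in m, angles in rad, forces in N, time in s.
With the tool pointing down it reaches from about 0.35 to 0.775 m from the base axis. Payload 5.5 kg.
Tool frame: the origin (TCP) lies at the very end of the fingers, on their centre line; the grasp point (between the pads) lies 19 mm behind it; z points along the fingers, y is the line along which they close (so a half turn about z gives the same grasp; the last joint's range is limited). The gripper opens to 85 mm and grips with 20 to 120 N. Pads are 22 mm wide; open, the fingers measure 114 mm over their backs; the gripper's body (76 mm by 85 mm) begins 54 mm behind the grasp point. The pads swing forward as they close: fully open they stand 13 mm farther back than shut.
Start: joints at [-0.14, 0.313, 0.046, 1.304, 0, 1.431], TCP at [0.575, -0, 0.231] pointing down, gripper open.
Joint ranges: [-2.76, 2.76], [-0.86, 1.69], [-1.03, 1.26], [-2.2, 2.34], [-1.47, 1.5], [-3.14, 3.14]. Speed limits (rad/s): [2.57, 2.57, 3.14, 3.14, 3.14, 3.14].

INTERFACE

Orientations are given as a unit quaternion [w, x, y, z].
In Python, from workcell import env, cams, ticket, spotter gives the robot as it stands.
- The arm moves only by the tool jog_arm, never from a script. Its argument "increments" is a list that holds one entry, the list of rows, each a list of 7 numbers: the shift along the tool's x, y, z in units of 0.25 m (1.0 is 0.25 m), then the turn, a rotation vector about the tool's x, y, z in units of 180 degrees (1.0 is 180 degrees), then the closure in counts, from 0 (fully open) to 255 (shut). A call has 1 to 20 rows; each row shifts and turns the commanded pose from where the row before left it, along the tool's axes as they then stand; what a row does not reach is not made up. A row lasts 1/10 s, in which the tool goes at most 50 mm and 8.59 degrees, less where a joint would pass 70% of its speed; a pose out of reach is approached as far as the arm can. A call with a number of a shift or a turn outside -1 to 1 is refused whole. A call with a gripper value outside its range is refused whole. The fingers move at their own pace and stop on an object; "force" is the grip in N (left out, the last holds). Time passes only in rows, so rows that do not move let the fingers close. It gives the time, the measured TCP pose, the force, the opening and the grip force at its end, in the units of the state.
- env.get_state(): the state, without advancing time (a new reading comes with each control period).
- cams.read_camera(name): name is "scene" or "side" or "wrist"; returns a dict with "pixels" (400x640x3 uint8, red, green, blue), "fx", "fy", "cx", "cy" (pixels), "xyz" and "attitude" of the camera in the world; the wrist camera has in their place "mount" (4x4, takes a point from camera to tool coordinates, whose origin is the TCP and whose axes are the flange's). Camera axes: x right, y down, z forward; pixel columns grow to the right and rows downward; lengths in m; the calibration is good to about 2 mm. A picture is of the moment at which its call begins: read the wrist's pose just before it. There is no depth.
- ticket.hand_in(): hands the job in; it is judged then, once.
Trained networks look in the newest picture that a camera, given by its name, has taken for a name from the list of things; names that differ only in an ending like _2 or _b are one class to them, and where a whole thing is asked for, a point or a joint stands for the part that bears it (a point fixed in the world has none). Each returns a list of dicts, best first, with "conf" (0 to 1); they miss things now and then, are a little off and sometimes report something else, mostly with a low value. They report only what shows in the picture. A call takes as long as a camera call. They do not tell look-alikes from the thing itself.
- spotter.find_in(target, camera): "uv" ([column, row] in pixels, amid what is visible of it).
- spotter.cut_out(target, camera): "region" (400x640 bool, what is visible of it) and "uv" ([column, row] in pixels, amid what is visible of it).
- spotter.landmark_of(target, camera): "uv" ([column, row] in pixels: a listed point, or the origin of a listed thing).
The state is a dict: "clock": time; "joint_pos": joint angles; "qvel": joint speeds; "tau": joint torques, N m; "tcp_pos": TCP position; "orientation": TCP orientation; "wrist_force": force on the tool from outside, world axes, zero at the start; "ft_torque": the same for the moment, N m; "finger_gap": finger opening in m; "grip_force": force on a finger pad.
Only numpy, scipy, OpenCV 4.12 (cv2) and the standard library are available. Lean on these libraries where they do the work, as an engineer would, in place of code of your own. Each camera call takes 0.05 s, during which the arm holds its last target. There are 200 camera calls.

## Working session

There is one attempt and no reset: what is moved stays moved. The work goes in short steps, Python scripts to look and compute and a tool call to move; the robot and the scene stay as the last step left them, time stands still between calls to the robot, and variables do not carry over. Pictures are saved under pics/ and viewed, at most 13 in all, crops included, and the job is handed in when it is done.

Besides the shell and the picture viewer there is one more tool, called after "Call:" as a command line: name --argument value ..., lists and objects as JSON in quotes. jog_arm: Moves the arm, as the interface text tells. Shifts and turns lie within -1 to 1; 1 stands for 0.25 m of shift or 180 degrees of turn. Its arguments: {"type":"object","properties":{"increments":{"type":"array"},"force":{"type":"number"}},"required":["increments"]}

```bash
ls; mkdir -p pics; cat > h.py <<'E'
import numpy as np, cv2
from scipy.spatial.transform import Rotation as R
from workcell import env, cams, ticket, spotter
def q2R(q): return R.from_quat([q[1],q[2],q[3],q[0]]).as_matrix()
def cam(name):
    s=env.get_state(); c=cams.read_camera(name)
    if name=='wrist':
        T=np.eye(4);T[:3,:3]=q2R(s['orientation']);T[:3,3]=s['tcp_pos'];M=T@np.array(c['mount'])
        c['P']=M[:3,3];c['A']=M[:3,:3]
    else:
        a=np.array(c['attitude']);c['P']=np.array(c['xyz']);c['A']=q2R(a) if a.shape==(4,) else a
    return c
def ray(c,uv): return c['A']@np.array([(uv[0]-c['cx'])/c['fx'],(uv[1]-c['cy'])/c['fy'],1.])
def onz(c,uv,z):
    d=ray(c,uv);return c['P']+d*(z-c['P'][2])/d[2]
def proj(c,p):
    v=c['A'].T@(np.array(p)-c['P']);return np.array([c['fx']*v[0]/v[2]+c['cx'],c['fy']*v[1]/v[2]+c['cy']])
def tri(cs,uvs):
    A=np.zeros((3,3));b=np.zeros(3)
    for c,u in zip(cs,uvs):
        d=ray(c,u);d/=np.linalg.norm(d);Q=np.eye(3)-np.outer(d,d);A+=Q;b+=Q@c['P']
    return np.linalg.solve(A,b)
def save(c,n): cv2.imwrite('pics/'+n,c['pixels'][:,:,::-1])
E
python3 - <<'E'
from h import *
np.set_printoptions(precision=4,suppress=True)
s=env.get_state();print(s['tcp_pos'],s['orientation'],s['clock'],s['finger_gap'])
for n in ['scene','side','wrist']:
    c=cam(n);save(c,n+'0.png');print(n,c['P'],c['A'].tolist(),c['fx'],c['cx'],c['cy'])
    for t in ['block_p','block_p_mid','block_q_mid','gauge','tray','unit','slot']:
        r=spotter.landmark_of(t,n)
        print(t,[(np.round(x['uv'],1).tolist(),round(x['conf'],2)) for x in r][:4])
E
```

```text
pics
[0.5745 0.0001 0.2304] [-0.0007  0.7071  0.7071 -0.0006] 0.0 0.0853998768357507
scene [-0.4406 -0.7753  0.7889] [[0.6629344429980891, -0.33907582473363673, 0.667491954534298], [-0.7483293359780385, -0.3272882279141766, 0.5769624084665013], [0.022828254455416253, -0.8819920639949104, -0.4707110258412444]] 506.9333015516025 321.72562404673886 200.6844973593277
block_p [([247.7, 205.0], 0.97), ([235.2, 187.9], 0.78), ([277.2, 218.8], 0.77), ([216.0, 201.8], 0.72)]
block_p_mid [([276.4, 203.1], 0.65)]
block_q_mid [([249.7, 190.1], 0.97), ([238.3, 174.6], 0.87), ([215.4, 186.3], 0.8), ([224.5, 202.0], 0.78)]
gauge [([307.3, 241.0], 0.9)]
tray [([336.1, 207.9], 0.73)]
unit [([422.8, 264.1], 0.6)]
slot [([426.8, 232.3], 0.98)]
side [ 0.065  -0.9958  0.741 ] [[0.9234464317020054, -0.19022262890334374, 0.3332597173826065], [-0.3837261839306081, -0.45562123942623856, 0.8032207056281303], [-0.0009505487294805548, -0.8696117740904842, -0.49373521124213327]] 415.24893693169116 327.0111614900848 201.6922450640801
block_p [([275.9, 178.8], 0.8), ([307.8, 202.6], 0.78), ([268.4, 186.5], 0.74), ([300.9, 175.3], 0.69)]
block_p_mid [([309.8, 196.4], 0.85)]
block_q_mid [([297.5, 174.5], 0.8), ([269.3, 183.1], 0.8), ([297.0, 162.0], 0.68), ([274.6, 167.4], 0.61)]
gauge [([318.5, 226.6], 0.52), ([275.7, 211.9], 0.31)]
tray [([318.6, 225.5], 0.57)]
unit [([401.3, 274.9], 0.59)]
slot [([405.2, 242.5], 0.56)]
wrist [0.5745 0.0811 0.3747] [[0.9999997853044013, -0.00023259945685259875, -0.0006126080685494695], [-0.00041553325579524923, -0.9479660267744626, -0.31837122893495523], [-0.0005066786617850398, 0.31837141514107864, -0.9479659199031375]] 340.64067059763204 323.57576917873234 200.66497201428206
block_p []
block_p_mid []
block_q_mid [([194.1, 228.9], 0.2)]
gauge [([220.1, 113.5], 0.74)]
tray [([433.8, 36.7], 0.89)]
unit [([342.3, 340.1], 0.98)]
slot []
```

```bash
python3 - <<'E'
import cv2
a=cv2.imread('pics/scene0.png')[80:380,100:500];cv2.imwrite('pics/s1.png',cv2.resize(a,(800,600),interpolation=cv2.INTER_CUBIC))
E
```

```text
(no output)
```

View pics/s1.png

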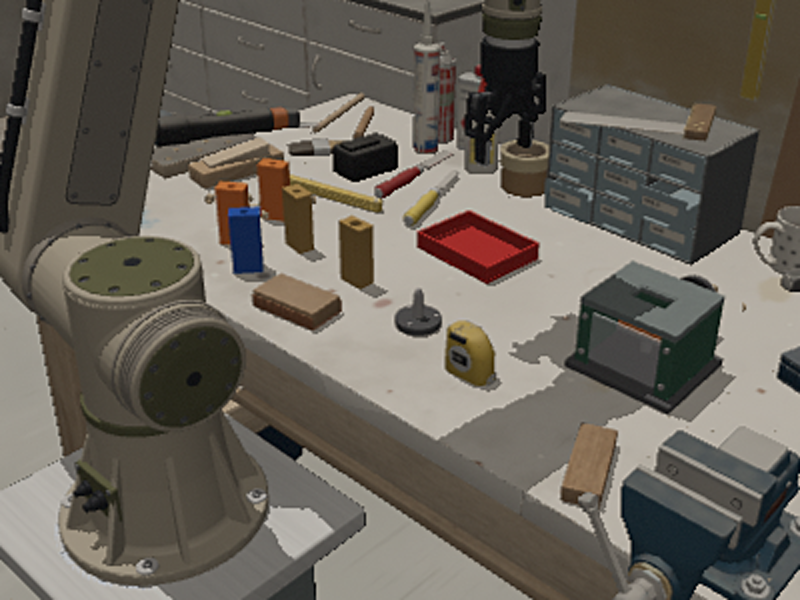

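View pics/wrist0.png

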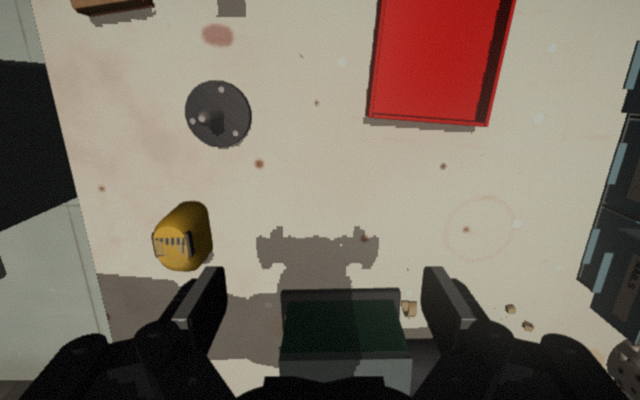

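Scene picture: the brass blocks are at full-frame (249,189) and (278,206). The look-alikes are orange at (216,186) and (236,175), and blue at (222,201). I choose the two brass ones. Gauge is at (309,235), tray at (339,203), slot at (427,230).

```bash
python3 - <<'E'
from h import *
np.set_printoptions(precision=4,suppress=True)
S=cam('scene');D=cam('side')
for n,u,z in [('bA',(247.7,205),0),('bB',(277.2,218.8),0),('Amid',(249.7,190.1),.05),('Bmid',(276.4,203.1),.05),('o1',(235.2,187.9),0),('o2',(216,201.8),0),('gauge',(307.3,241),0),('tray',(336.1,207.9),0),('unit',(422.8,264.1),0),('slot',(426.8,232.3),.11)]:
    p=onz(S,u,z);print(n,p,'side proj',proj(D,p))
for n,u,z in [('bA',(300.9,175.3),0),('bB',(307.8,202.6),0),('Bmid',(309.8,196.4),.05),('Amid',(297.5,174.5),.05),('gauge',(318.5,226.6),0),('unit',(401.3,274.9),0),('slot',(405.2,242.5),.11)]:
    print('side',n,onz(D,u,z))
a=D['pixels'][100:300,230:470,::-1];cv2.imwrite('pics/d1.png',cv2.resize(a,(720,600),interpolation=cv2.INTER_CUBIC))
E
```

```text
bA [0.4896 0.3443 0.    ] side proj [295.1803 189.373 ]
bB [0.4937 0.2119 0.    ] side proj [308.2467 205.2248]
Amid [0.5008 0.3441 0.05  ] side proj [297.5133 177.1169]
Bmid [0.4992 0.2197 0.05  ] side proj [308.6037 191.6049]
o1 [0.5411 0.468  0.    ] side proj [297.3761 174.064 ]
o2 [0.4327 0.4348 0.    ] side proj [274.0977 182.0709]
gauge [0.4651 0.0583 0.    ] side proj [316.4293 228.8379]
tray [0.6734 0.1255 0.    ] side proj [364.3891 206.7146]
unit [ 0.5957 -0.246   0.    ] side proj [400.6579 274.8804]
slot [ 0.5807 -0.2522  0.11  ] side proj [400.6126 244.6583]
side bA [ 0.5506  0.4516 -0.    ]
side bB [0.4988 0.2302 0.    ]
side Bmid [0.4908 0.1853 0.05  ]
side Amid [0.5081 0.3655 0.05  ]
side gauge [0.4762 0.0681 0.    ]
side unit [ 0.5973 -0.2468  0.    ]
side slot [ 0.597  -0.2485  0.11  ]
```

View pics/d1.png

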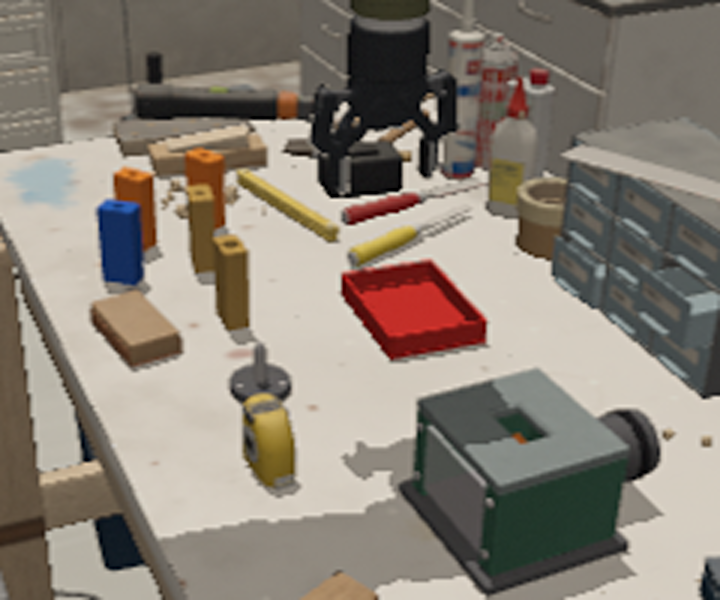

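Side picture: the same two brass blocks are at about (297,176) and (308,194), gauge at (317,228), slot at (403,240). Next I go over the gauge, then over the blocks.

Call:
jog_arm --increments '[[[0.12,-0.08,0,0,0,0,0],[0.12,-0.08,0,0,0,0,0],[0.12,-0.08,0,0,0,0,0],[0.12,-0.08,0,0,0,0,0],[0,0,0,0,0,0,0],[0,0,0,0,0,0,0]]]'

```text
clock: 1.9
tcp_pos: [0.495, 0.1205, 0.2317]
orientation: [0.0, 0.706, 0.708, 0.0]
wrist_force: [1.5, 0.0, 0.2]
finger_gap: 0.0851
grip_force: 0.0
```

```bash
python3 - <<'E'
from h import *
np.set_printoptions(precision=4,suppress=True)
print(env.get_state()['tcp_pos'],env.get_state()['clock'])
c=cam('wrist');save(c,'w1.png')
for t,z in [('gauge',0),('tray',0),('block_p',0),('block_p_mid',.05)]:
    for x in spotter.landmark_of(t,'wrist')[:3]: print(t,x['uv'],x['conf'],onz(c,x['uv'],z))
E
```

```text
[0.495  0.1205 0.2317] 1.9
gauge [297.9, 220.0] 0.65 [0.4641 0.0515 0.    ]
tray [495.0, 155.3] 0.77 [0.6849 0.1291 0.    ]
block_p [320.9, 86.0] 0.69 [0.4915 0.2019 0.    ]
block_p [204.6, 78.8] 0.56 [0.3709 0.2088 0.    ]
block_p_mid [317.3, 88.3] 0.84 [0.4885 0.1999 0.05  ]
```

Call:
jog_arm --increments '[[[0.15,0,0,0,0,0,0],[0.15,0,0,0,0,0,0],[0.15,0,0,0,0,0,0],[0.15,0,0,0,0,0,0],[0,0,0,0,0,0,0],[0,0,0,0,0,0,0]]]'

```text
clock: 2.75
tcp_pos: [0.4952, 0.27, 0.2308]
orientation: [0.0, 0.707, 0.707, -0.0]
wrist_force: [-0.1, -0.4, 0.1]
finger_gap: 0.0853
grip_force: 0.0
```

```bash
python3 - <<'E'
from h import *
np.set_printoptions(precision=4,suppress=True)
print(env.get_state()['tcp_pos'],env.get_state()['clock'])
c=cam('wrist');save(c,'w2.png')
for t,z in [('gauge',0),('block_p',0),('block_p_mid',.05)]:
    for x in spotter.landmark_of(t,'wrist')[:4]: print(t,x['uv'],x['conf'],onz(c,x['uv'],z))
a=cv2.imread('pics/w1.png')[:300,60:460];b=cv2.imread('pics/w2.png')[:300,60:460]
cv2.imwrite('pics/w12.png',np.hstack([a,b]))
E
```

```text
[0.4952 0.27   0.2308] 2.75
gauge [302.8, 327.1] 0.9 [0.4668 0.0486 0.    ]
block_p [230.1, 84.3] 0.82 [0.3971 0.3529 0.    ]
block_p [320.1, 218.3] 0.7 [0.4902 0.2034 0.    ]
block_p [331.7, 88.1] 0.64 [0.5027 0.3492 0.    ]
```

View pics/w12.png

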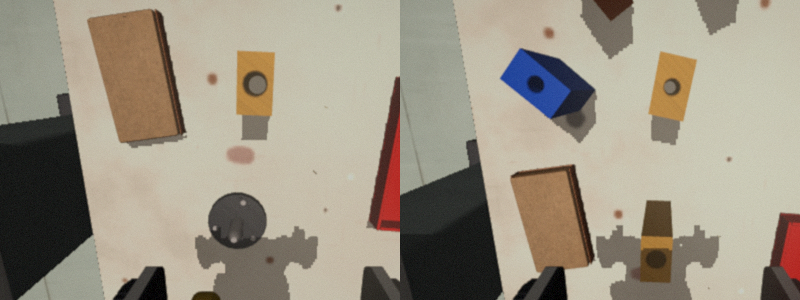

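Left picture: the near block's top is at full (316,83) with a bore about 24 px wide. Right picture: the far block is at (332,86) with a bore about 17 px wide. So the near one (B) is likely the right block. I now measure the top faces and the gauge foot.

```bash
cat >> h.py <<'E'
def mapz(c,pts,z): return np.array([onz(c,p,z)[:2] for p in np.asarray(pts,float).reshape(-1,2)])
def rect(c,mask,z):
    cn=max(cv2.findContours(mask.astype(np.uint8),cv2.RETR_EXTERNAL,cv2.CHAIN_APPROX_NONE)[0],key=cv2.contourArea)
    w=mapz(c,cn,z)*1000
    (x,y),(a,b),t=cv2.minAreaRect(w.astype(np.float32));return x/1000,y/1000,a,b,t
E
cat > m.py <<'E'
from h import *
import sys
P={'w1.png':(0.495,0.1205,0.2317),'w2.png':(.4952,.27,.2308)}
c0=cam('wrist');s=np.array(env.get_state()['tcp_pos'])
for f,roi in [('w1.png',(285,40,350,120)),('w2.png',(300,45,365,125))]:
    c=dict(c0);c['P']=c0['P']-s+np.array(P[f])
    im=cv2.imread('pics/'+f);hsv=cv2.cvtColor(im,cv2.COLOR_BGR2HSV)
    m=np.zeros((400,640),bool);x0,y0,x1,y1=roi
    m[y0:y1,x0:x1]=((hsv[...,1]>110)&(hsv[...,2]>150))[y0:y1,x0:x1]
    print(f,rect(c,m,.1))
    # hole
    cn,h=cv2.findContours(m.astype(np.uint8),cv2.RETR_CCOMP,cv2.CHAIN_APPROX_NONE)
    for k,q in enumerate(cn):
        if h[0][k][3]>=0 and len(q)>20: print(' hole',cv2.minEnclosingCircle((mapz(c,q,.1)*1000).astype(np.float32)))
# gauge in w1
c=dict(c0);c['P']=c0['P']-s+np.array(P['w1.png'])
im=cv2.imread('pics/w1.png');
cv2.imwrite('pics/g1.png',cv2.resize(im[180:260,250:350],(800,640)[:2],interpolation=cv2.INTER_CUBIC)[:600])
g=im.max(2);m=np.zeros((400,640),np.uint8);m[180:260,255:340]=(g<75)[180:260,255:340]
cn=max(cv2.findContours(m,cv2.RETR_EXTERNAL,cv2.CHAIN_APPROX_NONE)[0],key=cv2.contourArea)
print('foot',cv2.minEnclosingCircle((mapz(c,cn,.012)*1000).astype(np.float32)), cv2.fitEllipse((mapz(c,cn,.012)*1000).astype(np.float32)))
E
python3 m.py
```

```text
w1.png (0.4876407470703125, 0.20321788024902343, 45.87301254272461, 27.623838424682617, 87.60520935058594)
 hole ((487.6041259765625, 203.68057250976562), 10.564019203186035)
w2.png (0.5007459106445312, 0.35035769653320314, 45.72702407836914, 27.51247787475586, 77.87336730957031)
 hole ((500.7936096191406, 350.57080078125), 7.5198774337768555)
foot ((462.9756774902344, 54.768402099609375), 34.43583297729492) ((463.96746826171875, 53.583438873291016), (57.567134857177734, 68.74969482421875), 154.91769409179688)
```

View pics/g1.png

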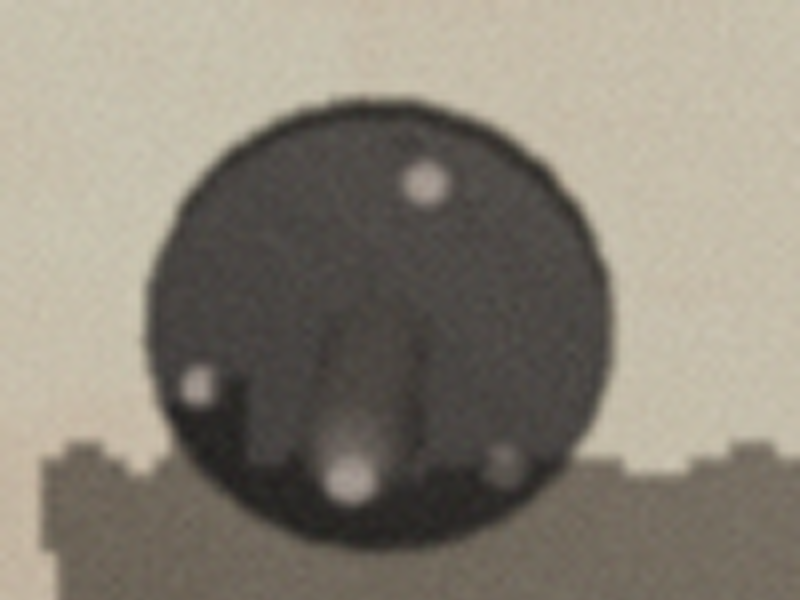

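Crop: pin nose is at full pixel (293.9,240.3), foot centre at about (297.5,220.5). The candidates are sorted by colour and size, and B's top rectangle matches 46x28. Next I grasp B.

Call:
jog_arm --increments '[[[-0.09,-0.01,0,0,0,0,0],[-0.09,-0.01,0.1,0,0,0,0],[-0.086,-0.01,0.1,0,0,0.0133,0],[0,0,0.12,0,0,0,0],[0,0,0.12,0,0,0,0],[0,0,0.12,0,0,0,0],[0,0,0.1,0,0,0,0],[0,0,0,0,0,0,0],[0,0,0,0,0,0,0]]]' --force 60

```text
clock: 3.9
tcp_pos: [0.4875, 0.2029, 0.0667]
orientation: [-0.0, 0.722, 0.692, -0.0]
wrist_force: [-0.5, -0.1, 1.2]
finger_gap: 0.0854
grip_force: 0.0
```

```bash
python3 - <<'E'
from h import *
np.set_printoptions(precision=4,suppress=True)
s=env.get_state();print(s['tcp_pos'],s['clock'],R.from_matrix(q2R(s['orientation'])@q2R([0,.70710678,.70710678,0]).T).as_rotvec(degrees=True),s['wrist_force'])
c=cam('wrist');save(c,'w3.png')
c['A']=np.array([[0.9999998,-0.0002326,-0.00061],[-0.0004155,-0.947966,-0.318371],[-0.0005067,0.3183714,-0.947966]])
c['P']=np.array([.495,.1205,.2317])+np.array([0,.081,.1443])
for q in [0,-.14]:
    pass
# w1 yaw from quat .706,.708 ~ -0.16deg rotate
print('tip',onz(c,(293.9,240.3),.058),'foot',[onz(c,u,.012) for u in [((148/8+250),220.5),((613/8+250),220.5)]],'bottom edge',onz(c,(297.5,180+549/8),.012),'top edge@0',onz(c,(297.5,180+98/8),0))
E
```

```text
[0.4875 0.2029 0.0667] 3.9 [-0.012   0.0285 -2.4534] [-0.4605 -0.0872  1.2338]
tip [0.4644 0.0519 0.058 ] foot [array([0.4314, 0.0552, 0.012 ]), array([0.4983, 0.0552, 0.012 ])] bottom edge [0.4639 0.0194 0.012 ] top edge@0 [0.4646 0.0855 0.    ]
```

Call:
jog_arm --increments '[[[0,0,0,0,0,0,255],[0,0,0,0,0,0,255],[0,0,0,0,0,0,255],[0,0,0,0,0,0,255],[0,0,0,0,0,0,255],[0,0,0,0,0,0,255],[0,0,-0.04,0,0,0,255],[0,0,-0.14,0,0,0,255],[0,0,-0.14,0,0,-0.0136,255],[0,0,0,0,0,0,255],[0,0,0,0,0,0,255]]]' --force 60

```text
clock: 5.05
tcp_pos: [0.4878, 0.2036, 0.147]
orientation: [0.0, 0.707, 0.707, 0.001]
wrist_force: [-0.3, 0.1, -3.1]
finger_gap: 0.027
grip_force: 59.8
```

```bash
cat >> h.py <<'E'
np.set_printoptions(precision=4,suppress=True)
def st():
    s=env.get_state();print(s['tcp_pos'],s['clock'],R.from_matrix(q2R(s['orientation'])@q2R([0,.70710678,.70710678,0]).T).as_rotvec(degrees=True),s['wrist_force'],s['finger_gap'],s['grip_force']);return s
def to(x,y,z,yaw=None):
    s=st();M=q2R(s['orientation']);d=M.T@(np.array([x,y,z])-s['tcp_pos'])/.25;print('shift',d)
E
python3 -c "
from h import *
to(.4644,.0517,.145)"
```

```text
[0.4878 0.2036 0.147 ] 5.05 [ 0.0167 -0.0758  0.0345] [-0.2558  0.1472 -3.0806] 0.026976653674206423 59.810428619384766
shift [-0.6074 -0.0941  0.0075]
```

Call:
jog_arm --increments '[[[-0.1,-0.016,0,0,0,0,255],[-0.14,-0.022,0,0,0,0,255],[-0.14,-0.022,0,0,0,0,255],[-0.14,-0.022,0,0,0,0,255],[-0.087,-0.012,0,0,0,0,255],[0,0,0,0,0,0,255],[0,0,0,0,0,0,255]]]'

```text
clock: 5.75
tcp_pos: [0.4631, 0.0515, 0.1451]
orientation: [-0.001, 0.707, 0.707, -0.001]
wrist_force: [-0.3, -0.1, -2.1]
finger_gap: 0.0271
grip_force: 59.6
```

```bash
python3 -c "
from h import *
to(.4644,.0517,.145)
S=cam('scene');D=cam('side');W=cam('wrist')
f=lambda c,x,y:cv2.resize(c['pixels'][y:y+75,x:x+100,::-1],(400,300),interpolation=cv2.INTER_CUBIC)
for c,x,y in [(S,260,180),(D,270,170)]: print(proj(c,(.4644,.0522,.058)),(x,y))
cv2.imwrite('pics/g2.png',np.vstack([np.hstack([f(S,260,180),f(D,270,170)]),cv2.resize(W['pixels'][100:325,170:470,::-1],(400,300)).repeat(2,1)[:,:800]]))
"
```

```text
[0.4631 0.0515 0.1451] 5.75 [ 0.0337  0.1475 -0.0394] [-0.2931 -0.15   -2.0957] 0.027098955551911236 59.61153745651245
shift [0.0006 0.0052 0.0002]
[308.9193 224.4939] (260, 180)
[316.6773 214.502 ] (270, 170)
```

View pics/g2.png

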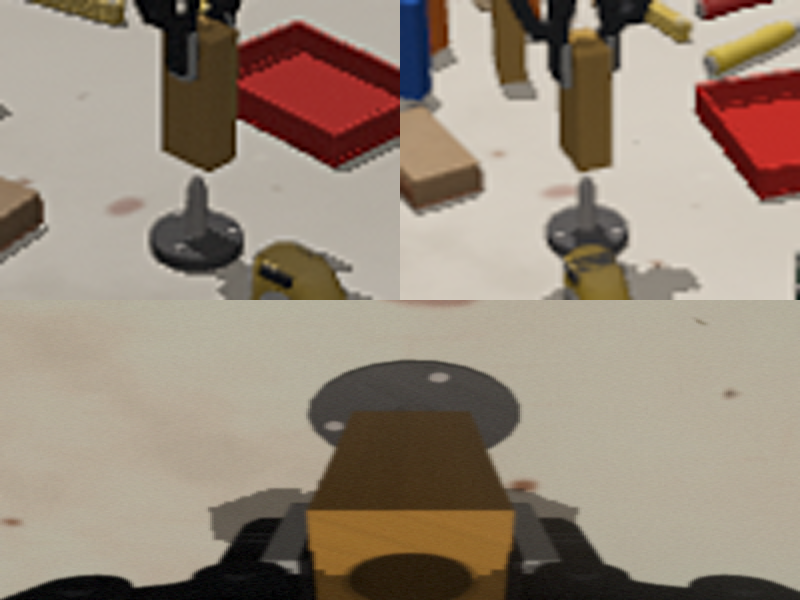

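Picture: the block hangs straight above the pin in all three views (pin nose at scene (309,224), side (317,214)). I descend in steps and watch the force.

Call:
jog_arm --increments '[[[0,0.005,0,0,0,0,255],[0,0,0.06,0,0,0,255],[0,0,0.03,0,0,0,255],[0,0,0.02,0,0,0,255],[0,0,0.02,0,0,0,255],[0,0,0.02,0,0,0,255],[0,0,0,0,0,0,255]]]'

```text
clock: 6.6
tcp_pos: [0.4649, 0.052, 0.1082]
orientation: [-0.001, 0.707, 0.707, -0.0]
wrist_force: [-1.2, 2.2, -3.0]
finger_gap: 0.027
grip_force: 59.7
```

The underside is about 42 mm up, past where the 12 mm bore would stop, so B fits. I continue to the foot.

Call:
jog_arm --increments '[[[0,0,0.04,0,0,0,255],[0,0,0.04,0,0,0,255],[0,0,0.02,0,0,0,255],[0,0,0.012,0,0,0,255],[0,0,0.006,0,0,0,255],[0,0,0,0,0,0,255]]]'

```text
clock: 7.2
tcp_pos: [0.465, 0.052, 0.0791]
orientation: [-0.001, 0.707, 0.708, -0.0]
wrist_force: [-2.3, 3.8, -2.0]
finger_gap: 0.0272
grip_force: 59.5
```

Call:
jog_arm --increments '[[[0,0,0,0,0,0,0],[0,0,0,0,0,0,0],[0,0,0,0,0,0,0],[0,0,0,0,0,0,0],[0,0,-0.08,0,0,0,0],[0,0,-0.15,0,0,0,0],[0,0,-0.15,0,0,0,0],[0,0,-0.1,0,0,0,0],[0.1,0.02,0,0,0,0,0],[0.16,0.02,0,0,0,0,0],[0.16,0.02,0,0,0,0,0],[0.16,0.02,0,0,0,0,0],[0.16,0.02,0,0,0,0,0],[0.1,0.01,0,0,0,0,0],[0,0,0,0,0,0,0],[0,0,0,0,0,0,0]]]'

```text
clock: 8.8
tcp_pos: [0.4926, 0.2619, 0.1991]
orientation: [0.0, 0.706, 0.708, -0.0]
wrist_force: [-0.4, -0.2, 0.4]
finger_gap: 0.0857
grip_force: 0.0
```

```bash
python3 - <<'E'
from h import *
s=st();c=cam('wrist');save(c,'w4.png')
hsv=cv2.cvtColor(cv2.imread('pics/w4.png'),cv2.COLOR_BGR2HSV)
x,y=proj(c,(.5007,.3505,.1)).astype(int);print(x,y)
m=np.zeros((400,640),bool);y0=max(0,y-55);m[y0:y+55,x-45:x+45]=((hsv[...,1]>110)&(hsv[...,2]>150))[y0:y+55,x-45:x+45]
try: print(rect(c,m,.1))
except Exception as e: print(e)
S=cam('scene');D=cam('side')
for cc,n in [(S,'scene'),(D,'side')]: print(n,[(np.round(r['uv']),r['conf']) for r in spotter.landmark_of('block_p',n)],proj(cc,(.4648,.052,.012)))
f=lambda c,x,y:cv2.resize(c['pixels'][y:y+75,x:x+100,::-1],(400,300),interpolation=cv2.INTER_CUBIC)
cv2.imwrite('pics/g3.png',np.vstack([np.hstack([f(S,260,180),f(D,270,170)]),cv2.resize(c['pixels'][:,:,::-1],(800,500))[:300]]))
to(.5007,.3505,.2)
E
```

```text
[0.4926 0.2619 0.1991] 8.8 [-0.0453  0.0084  0.1253] [-0.4327 -0.2424  0.3653] 0.08566921178677712 0.0
337 74
(0.5004980773925781, 0.3504404296875, 45.80793380737305, 27.676685333251953, 77.93463134765625)
scene [(array([236., 189.]), 0.79), (array([227., 215.]), 0.68), (array([218., 200.]), 0.64), (array([308., 239.]), 0.58), (array([248., 203.]), 0.56)] [308.8897 238.3205]
side [(array([269., 190.]), 0.82), (array([318., 224.]), 0.8), (array([298., 174.]), 0.73), (array([296., 189.]), 0.64), (array([275., 181.]), 0.51)] [317.0053 226.7335]
[0.4928 0.2606 0.1995] 9.05 [-0.0096 -0.0099 -0.0402] [ 0.3983  0.2892 -0.7194] 0.08517452584367687 0.0
shift [ 0.3595  0.0312 -0.0022]
```

View pics/g3.png

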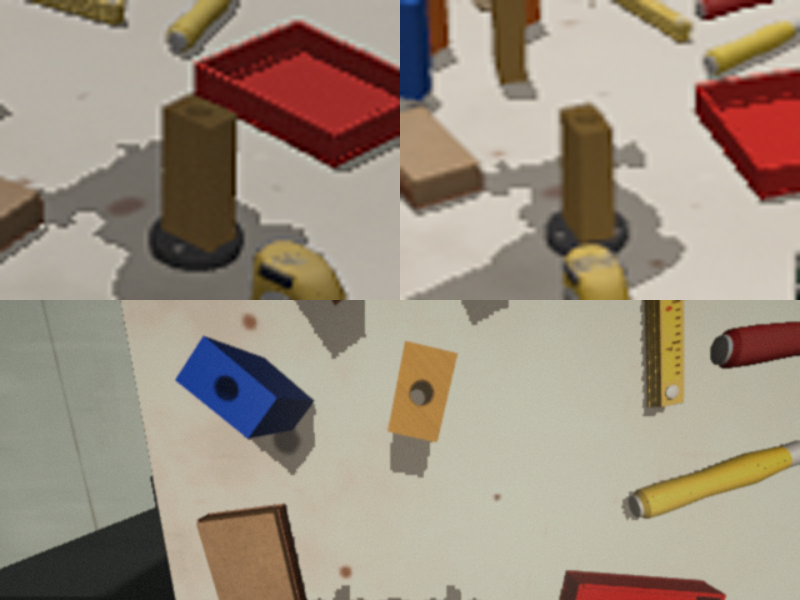

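Picture: B stands fully down on the gauge foot in the scene and side views. Wrist view: A is at about (339,73), with blue clear to its left. Now I take A, the wrong one.

Call:
jog_arm --increments '[[[0.12,0.01,0,0,0,0,60],[0.12,0.011,0,0,0,0,60],[0.1195,0.01,0,0,0,0,60],[0,0,0.08,0,0,0.0335,60],[0,0,0.12,0,0,0.0335,60],[0,0,0.12,0,0,0,60],[0,0,0.12,0,0,0,60],[0,0,0.092,0,0,0,60],[0,0,0,0,0,0,60],[0,0,0,0,0,0,60]]]'

```text
clock: 10.05
tcp_pos: [0.5006, 0.351, 0.0667]
orientation: [-0.0, 0.777, 0.629, -0.0]
wrist_force: [0.8, -0.2, -1.0]
finger_gap: 0.0651
grip_force: 0.0
```

```bash
python3 -c "
from h import *
to(.5006,.3505,.066)"
```

```text
[0.5006 0.351  0.0667] 10.05 [ -0.0203   0.0208 -12.0615] [ 0.7617 -0.239  -1.0044] 0.06505810288105247 0.0
shift [-0.0018  0.0005  0.0026]
```

Call:
jog_arm --increments '[[[0,0,0,0,0,0,255],[0,0,0,0,0,0,255],[0,0,0,0,0,0,255],[0,0,0,0,0,0,255],[0,0,0,0,0,0,255],[0,0,0,0,0,0,255],[0,0,-0.06,0,0,0,255],[0,0,-0.14,0,0,0,255],[0,0,-0.14,0,0,0,255],[0,0,0,0,0,-0.0335,255],[0,0,0,0,0,-0.0335,255],[-0.09,0.07,0,0,0,0,255],[-0.14,0.11,0,0,0,0,255],[-0.14,0.11,0,0,0,0,255],[-0.14,0.11,0,0,0,0,255],[-0.14,0.11,0,0,0,0,255],[-0.14,0.11,0,0,0,0,255],[-0.1,0.08,0,0,0,0,255],[0,0,0,0,0,0,255],[0,0,0,0,0,0,255]]]' --force 60

```text
clock: 12.05
tcp_pos: [0.6754, 0.1284, 0.1504]
orientation: [-0.001, 0.707, 0.707, -0.001]
wrist_force: [-0.9, 0.6, -2.3]
finger_gap: 0.0271
grip_force: 59.9
```

```bash
python3 - <<'E'
from h import *
s=st();c=cam('wrist');save(c,'w5.png')
S=cam('scene');D=cam('side')
im=S['pixels'].astype(int);m=(im[...,0]>70)&(im[...,1]<.35*im[...,0])&(im[...,2]<.4*im[...,0]);m[:170]=0;m[:,:290]=0;m[240:]=0;m[:,380:]=0
print('tray rim',rect(S,m,.03))
f=lambda c,x,y:cv2.resize(c['pixels'][y:y+90,x:x+120,::-1],(400,300),interpolation=cv2.INTER_CUBIC)
cv2.imwrite('pics/g4.png',np.vstack([np.hstack([f(S,280,130),f(D,310,120)]),cv2.resize(c['pixels'][:,:,::-1],(800,500))[:300]]))
E
```

```text
[0.6754 0.1284 0.1504] 12.05 [ 0.0144  0.1053 -0.0465] [-0.8621  0.6209 -2.2792] 0.027063058446943573 59.94837462902069
tray rim (0.6656040649414062, 0.11108180236816406, 185.19924926757812, 149.90562438964844, 85.49132537841797)
```

View pics/g4.png

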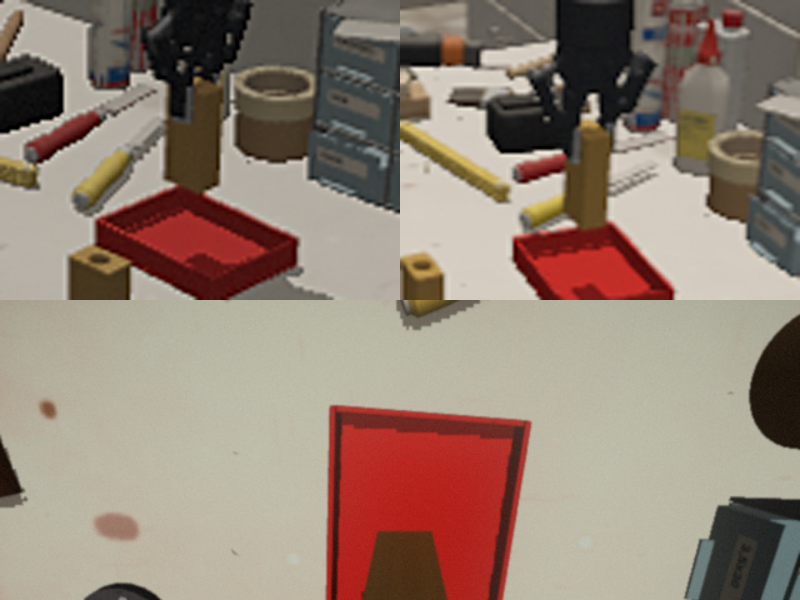

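Picture: A hangs over the tray, roughly centred, with the floor free beneath it. I lower it and release.

Call:
jog_arm --increments '[[[0,0,0.08,0,0,0,255],[0,0,0.12,0,0,0,255],[0,0,0.08,0,0,0,255],[0,0,0.03,0,0,0,255],[0,0,0,0,0,0,255]]]'

```text
clock: 12.7
tcp_pos: [0.6746, 0.1305, 0.0738]
orientation: [-0.0, 0.706, 0.708, -0.0]
wrist_force: [0.2, 0.4, -1.8]
finger_gap: 0.027
grip_force: 60.0
```

Call:
jog_arm --increments '[[[0,0,0.008,0,0,0,255],[0,0,0,0,0,0,255],[0,0,0,0,0,0,0],[0,0,0,0,0,0,0],[0,0,0,0,0,0,0],[0,0,0,0,0,0,0],[0,0,-0.08,0,0,0,0],[0,0,-0.16,0,0,0,0],[0,0,-0.16,0,0,0,0],[0,0,-0.16,0,0,0,0],[0,0,-0.08,0,0,0,0],[-0.14,-0.03,0,0,0,0,0],[-0.16,-0.04,0,0,0,0,0],[-0.16,-0.04,0,0,0,0,0],[-0.16,-0.04,0,0,0,0,0],[-0.16,-0.04,0,0,0,0,0],[-0.16,-0.04,0,0,0,0,0],[-0.16,-0.04,0,0,0,0,0],[-0.16,-0.04,0,0,0,0,0],[0,0,0,0,0,0,0]]]'

```text
clock: 14.7
tcp_pos: [0.5972, -0.1908, 0.2319]
orientation: [0.001, 0.709, 0.705, -0.001]
wrist_force: [0.6, 0.5, 0.1]
finger_gap: 0.0853
grip_force: 0.0
```

Call:
jog_arm --increments '[[[0,0,0,0,0,0,0],[0,0,0,0,0,0,0],[0,0,0,0,0,0,0]]]'

```text
clock: 15.0
tcp_pos: [0.5987, -0.1845, 0.2319]
orientation: [-0.0, 0.706, 0.708, 0.0]
wrist_force: [-0.2, 0.5, -0.1]
finger_gap: 0.0855
grip_force: 0.0
```

```bash
python3 - <<'E'
from h import *
s=st();c=cam('wrist');save(c,'w6.png')
for t,z in [('slot',.11),('unit',0)]:
    for x in spotter.landmark_of(t,'wrist')[:2]: print(t,x['uv'],x['conf'],onz(c,x['uv'],z))
S=cam('scene')
u=proj(c,(.595,-.248,.11)).astype(int);print(u)
a=c['pixels'][max(0,u[1]-75):u[1]+75,u[0]-70:u[0]+70,::-1];print(max(0,u[1]-75),u[0]-70)
b=S['pixels'][160:250,280:400,::-1]
cv2.imwrite('pics/u1.png',np.hstack([cv2.resize(a,(a.shape[1]*4,a.shape[0]*4),interpolation=cv2.INTER_CUBIC)[:600,:560],cv2.resize(b,(240,a.shape[0]*4))]))
E
```

```text
[ 0.5987 -0.1845  0.2319] 15.0 [ 0.0126 -0.0089  0.1541] [-0.1961  0.5261 -0.0528] 0.08548467754825194 0.0
slot [321.7, 253.6] 0.79 [ 0.5965 -0.2408  0.11  ]
unit [320.8, 208.5] 0.9 [ 0.5948 -0.239  -0.    ]
[319 261]
186 249
```

View pics/u1.png

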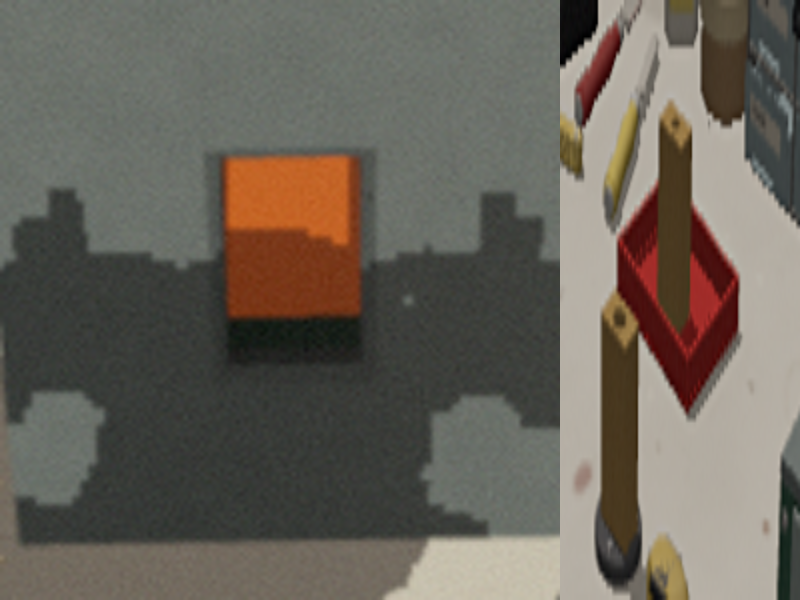

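Picture: the slot spans about (305..340, 223..276) in the full frame with the orange pad inside. On the right, A stands upright in the tray and B is on the gauge. I fit the slot edges.

```bash
cat > slot.py <<'E'
from h import *
im=cv2.imread('pics/w6.png').astype(np.float32)
s=env.get_state();c=cam('wrist')
def edge(ch,line0,n,vert,half=5):
    pts=[]
    for t in n:
        k=np.arange(line0-half,line0+half+1)
        v=ch[t,k] if vert else ch[k,t]
        g=np.abs(np.diff(v));g=np.where(g>.4*g.max(),g,0);u=(k[:-1]+.5)@g/g.sum()
        pts.append((u,t) if vert else (t,u))
    return np.array(pts)
def fit(w,vert):
    i,j=(1,0) if vert else (0,1)
    for _ in range(2):
        p=np.polyfit(w[:,i],w[:,j],1);r=np.abs(np.polyval(p,w[:,i])-w[:,j]);w=w[r<=np.percentile(r,75)]
    return p,w.mean(0)
rb=cv2.GaussianBlur(im[...,2]-im[...,0],(3,3),0);g=cv2.GaussianBlur(im.mean(2),(3,3),0)
for n,ch,l0,rg,v,z in [('L',rb,305,range(228,263),True,.1),('R',rb,339,range(228,263),True,.1),('top',rb,225,range(309,335),False,.107),('bot',rb,265,range(309,335),False,.1),('rimL',g,301,range(228,248),True,.11),('rimR',g,343,range(228,248),True,.11),('rimT',g,223,range(306,338),False,.11),('rimB',g,277,range(309,335),False,.107)]:
    px=edge(ch,l0,rg,v);w=mapz(c,px,z);p,m=fit(w,v);print(n,'px',px.mean(0),'slope deg',np.degrees(np.arctan(p[0])),'mean',m)
E
python3 slot.py
```

```text
L px [304.8716 245.    ] slope deg -0.6168868155009192 mean [ 0.5814 -0.236 ]
R px [338.0465 245.    ] slope deg -2.942205831122536 mean [ 0.6109 -0.237 ]
top px [321.5    224.6797] slope deg 1.4438979679155763 mean [ 0.6006 -0.2152]
bot px [321.5    264.6549] slope deg 1.032639026442407 mean [ 0.6    -0.2574]
rimL px [303.1689 237.5   ] slope deg 6.655613923500826 mean [ 0.5805 -0.2259]
rimR px [342.2981 237.5   ] slope deg -1.3488165749862338 mean [ 0.6142 -0.2281]
rimT px [321.5    223.7451] slope deg 1.6350644266325143 mean [ 0.5971 -0.2132]
rimB px [321.5    276.1585] slope deg -1.8918394561733312 mean [ 0.5981 -0.2653]
```

Call:
jog_arm --increments '[[[0.126,-0.069,0,0,0,0,0],[0.16,-0.09,0,0,0,0,0],[0.16,-0.09,0,0,0,0,0],[0.16,-0.09,0,0,0,0,0],[0.16,-0.09,0,0,0,0,0],[0.12,-0.07,0,0,0,0,0],[0.06,-0.036,0,0,0,0,0],[0,0,0,0,0,0,0],[0,0,0,0,0,0,0],[0,0,0,0,0,0,0]]]'

```text
clock: 16.25
tcp_pos: [0.4651, 0.05, 0.2319]
orientation: [0.0, 0.707, 0.707, 0.0]
wrist_force: [0.4, -0.7, 0.2]
finger_gap: 0.0853
grip_force: 0.0
```

```bash
python3 -c "
from h import *
to(.465,.052,.0791)"
```

```text
[0.4651 0.05   0.2319] 16.25 [-0.0178 -0.0407  0.0203] [ 0.3683 -0.693   0.1557] 0.08534498777608594 0.0
shift [ 0.0081 -0.001   0.6111]
```

Call:
jog_arm --increments '[[[0.008,0,0.1,0,0,0,0],[0,0,0.15,0,0,0,0],[0,0,0.15,0,0,0,0],[0,0,0.12,0,0,0,0],[0,0,0.06,0,0,0,0],[0,0,0.03,0,0,0,0],[0,0,0,0,0,0,0],[0,0,0,0,0,0,255],[0,0,0,0,0,0,255],[0,0,0,0,0,0,255],[0,0,0,0,0,0,255],[0,0,0,0,0,0,255],[0,0,0,0,0,0,255],[0,0,0,0,0,0,255]]]' --force 60

```text
clock: 17.65
tcp_pos: [0.4652, 0.0526, 0.0802]
orientation: [0.001, 0.707, 0.707, 0.001]
wrist_force: [-0.5, -0.0, 6.5]
finger_gap: 0.0274
grip_force: 60.1
```

Call:
jog_arm --increments '[[[0,0,-0.04,0,0,0,255],[0,0,-0.08,0,0,0,255],[0,0,-0.1,0,0,0,255],[0,0,-0.12,0,0,0,255],[0,0,-0.14,0,0,0,255],[-0.1,0.04,0,0,0,0,255],[-0.15,0.07,0,0,0,0,255],[-0.15,0.07,0,0,0,0,255],[-0.15,0.07,0,0,0,0,255],[-0.15,0.07,0,0,0,0,255],[-0.15,0.07,0,0,0,0,255],[-0.15,0.07,0,0,0,0,255],[-0.12,0.045,0,0,0,-0.007,255],[-0.05,0.02,0,0,0,0,255],[0,0,0,0,0,0,255],[0,0,0,0,0,0,255],[0,0,0,0,0,0,255]]]'

```text
clock: 19.35
tcp_pos: [0.5957, -0.238, 0.1995]
orientation: [-0.001, 0.699, 0.716, 0.0]
wrist_force: [0.1, -0.3, -1.8]
finger_gap: 0.0272
grip_force: 60.0
```

```bash
python3 - <<'E'
from h import *
to(.5963,-.2403,.197)
c=cam('wrist');save(c,'w7.png')
S=cam('scene');D=cam('side')
for cc in (S,D): print(proj(cc,(.5963,-.2403,.11)))
f=lambda c,x,y:cv2.resize(c['pixels'][y:y+90,x:x+120,::-1],(400,300),interpolation=cv2.INTER_CUBIC)
cv2.imwrite('pics/u2.png',np.vstack([np.hstack([f(S,370,175),f(D,345,180)]),cv2.resize(c['pixels'][200:350,170:470,::-1],(800,400),interpolation=cv2.INTER_CUBIC)[:300]]))
E
```

```text
[ 0.5957 -0.238   0.1995] 19.35 [0.046  0.0409 1.3859] [ 0.1247 -0.3397 -1.7558] 0.027242959961787685 60.03468990325928
shift [-0.0092  0.0023  0.0099]
[425.9631 228.3658]
[403.3326 240.9013]
```

View pics/u2.png

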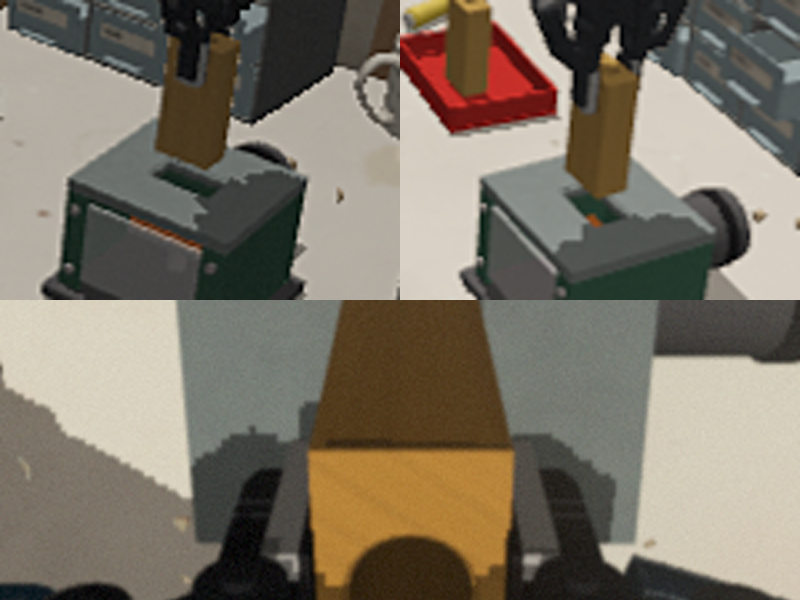

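Picture: B is above the slot with its lower end over it in both outer views, slot at scene (426,228) and side (403,241). I check tilt by projecting the block's corners.

```bash
python3 - <<'E'
from h import *
s=env.get_state();M=q2R(s['orientation']);t=np.array(s['tcp_pos'])
S=cam('scene');D=cam('side')
for n,c,x,y in [('S',S,370,175),('D',D,345,180)]:
    for h in (-.0682,.0318):
        print(n,h,[((proj(c,t+M@np.array([a*.023,b*.014,-h]))-[x,y])*400/120).round().tolist() for a in(-1,1) for b in(-1,1)])
E
```

```text
S -0.0682 [[205.0, 170.0], [223.0, 157.0], [152.0, 150.0], [171.0, 137.0]]
S 0.0318 [[222.0, 54.0], [240.0, 41.0], [167.0, 35.0], [186.0, 23.0]]
D -0.0682 [[196.0, 199.0], [227.0, 190.0], [164.0, 168.0], [194.0, 160.0]]
D 0.0318 [[209.0, 86.0], [241.0, 78.0], [175.0, 58.0], [206.0, 51.0]]
```

```bash
cat > tilt.py <<'E'
from h import *
s=st();M=q2R(s['orientation']);t=np.array(s['tcp_pos'])
for n in ['scene','side']:
    c=cam(n);P=lambda a,b,h:proj(c,t+M@np.array([a*.023,b*.014,-h]))
    hsv=cv2.cvtColor(c['pixels'],cv2.COLOR_RGB2HSV)
    m=((hsv[...,0]>8)&(hsv[...,0]<28)&(hsv[...,1]>120)).astype(np.uint8)
    cor=np.array([P(a,b,h) for a in(-1,1) for b in(-1,1) for h in(-.0682,.0318)])
    x0,y0=cor.min(0).astype(int)-6;x1,y1=cor.max(0).astype(int)+6
    k=np.zeros_like(m);k[y0:y1,x0:x1]=m[y0:y1,x0:x1]
    lo=[P(a,b,-.0682) for a in(-1,1) for b in(-1,1)];hi=[P(a,b,.0) for a in(-1,1) for b in(-1,1)]
    for side,f in (('left',min),('right',max)):
        i=f(range(4),key=lambda q:lo[q][0])
        r=np.arange(int(hi[i][1])+1,int(lo[i][1])-2)
        e=np.array([(np.flatnonzero(k[q]).min()-.0 if side=='left' else np.flatnonzero(k[q]).max()+1) for q in r])
        p=np.polyfit(r,e,1);pp=(lo[i][0]-hi[i][0])/(lo[i][1]-hi[i][1])
        print(n,side,'slope meas',p[0],'pred',pp,'offset at bottom px',np.polyval(p,lo[i][1])-lo[i][0],'at top',np.polyval(p,hi[i][1])-hi[i][0])
    b=np.flatnonzero(k.any(1)).max()+1;print('lowest',b,'pred',max(q[1] for q in lo))
E
python3 tilt.py
```

```text
[ 0.5962 -0.2388  0.1998] 19.6 [-0.0075 -0.0213  1.3745] [ 0.321   0.1201 -1.9349] 0.027233246152161338 60.03472566604614
scene left slope meas -0.11818181818181038 pred -0.12729403482297127 offset at bottom px 1.597703287764034 at top 1.3854473689846145
scene right slope meas -0.14025974025973764 pred -0.15031582864082466 offset at bottom px 0.19895970002403374 at top -0.036007459863412805
lowest 226 pred 226.18967416959845
side left slope meas -0.3333333333333323 pred -0.09438828711809626 offset at bottom px -1.321160240008851 at top 3.982680633359223
side right slope meas -0.11503759398495939 pred -0.12231300050838345 offset at bottom px -0.560248245794071 at top -0.7243435949655463
lowest 245 pred 239.67891533637226
```

No tilt: edge slopes match the model. Next I go into the slot gently.

Call:
jog_arm --increments '[[[-0.006,0,0.04,0,0,0,255],[0,0,0.04,0,0,0,255],[0,0,0.02,0,0,0,255],[0,0,0.016,0,0,0,255],[0,0,0.016,0,0,0,255],[0,0,0.01,0,0,0,255],[0,0,0,0,0,0,255]]]'

```text
clock: 20.4
tcp_pos: [0.5964, -0.2411, 0.1634]
orientation: [-0.0, 0.699, 0.715, 0.0]
wrist_force: [1.8, 0.2, -2.3]
finger_gap: 0.0269
grip_force: 60.1
```

Underside is at about 95 mm, inside the slot with low force. I continue to the pad.

Call:
jog_arm --increments '[[[0,0,0.03,0,0,0,255],[0,0,0.03,0,0,0,255],[0,0,0.02,0,0,0,255],[0,0,0.016,0,0,0,255],[0,0,0.012,0,0,0,255],[0,0,0,0,0,0,255],[0,0,0,0,0,0,255]]]'

```text
clock: 21.1
tcp_pos: [0.5963, -0.2411, 0.137]
orientation: [0.0, 0.699, 0.715, 0.0]
wrist_force: [2.2, 0.8, -0.2]
finger_gap: 0.0274
grip_force: 60.4
```

Call:
jog_arm --increments '[[[0,0,0.012,0,0,0,255],[0,0,0.01,0,0,0,255],[0,0,0.006,0,0,0,255],[0,0,0,0,0,0,255],[0,0,0,0,0,0,255],[0,0,0,0,0,0,255]]]'

```text
clock: 21.7
tcp_pos: [0.5964, -0.2412, 0.13]
orientation: [0.0, 0.699, 0.715, 0.0]
wrist_force: [1.7, 1.5, 2.9]
finger_gap: 0.0274
grip_force: 60.7
```

```bash
python3 - <<'E'
from h import *
st()
c=cam('wrist')
S=cam('scene');D=cam('side')
for _ in range(6):
    s=env.get_state();cams.read_camera('side');print(s['tcp_pos'],s['wrist_force'])
f=lambda c,x,y:cv2.resize(c['pixels'][y:y+90,x:x+120,::-1],(400,300),interpolation=cv2.INTER_CUBIC)
cv2.imwrite('pics/u3.png',np.vstack([np.hstack([f(S,370,175),f(D,345,180)]),np.hstack([f(S,280,150),f(D,310,150)])]))
E
```

```text
[ 0.5964 -0.2412  0.13  ] 21.7 [-0.0031 -0.0204  1.3164] [1.73   1.4575 2.9469] 0.0274423207704684 60.66247344017029
[ 0.5964 -0.2412  0.13  ] [0.0811 0.766  3.4874]
[ 0.5963 -0.2412  0.1299] [0.152  1.0053 3.0948]
[ 0.5964 -0.2412  0.13  ] [0.857  1.2445 2.1849]
[ 0.5964 -0.2412  0.1299] [0.7256 1.8972 2.6627]
[ 0.5964 -0.2412  0.1299] [0.7642 1.5724 2.6493]
[ 0.5964 -0.2412  0.1299] [0.9818 1.2047 3.2145]
```

View pics/u3.png

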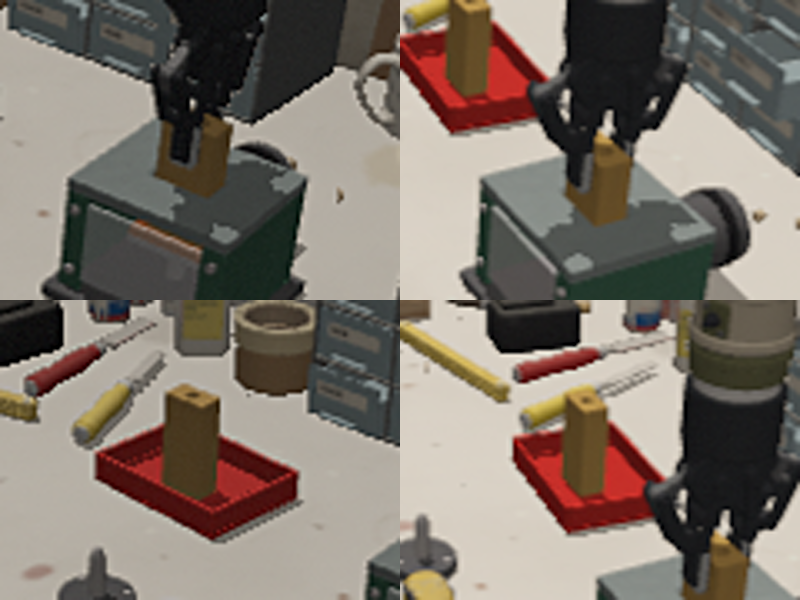

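Picture: B is through the slot, held in the gripper, with the pad pressed about 8 mm (force rise about 5.2 N, which matches). A stands in the tray and the pin is free. I hand in.

```bash
python3 -c "
from workcell import ticket
print(ticket.hand_in())"
```

```text
the job is handed in; nothing more can be done
None
```

The near brass block slid fully down over the pin, so it is the right one; it is now in the slot, still gripped, with the pad pressed about 8 of 16 mm. The other block, not itself tried on the pin (its bore also measured smaller in the camera image), stands released in the red tray; the job was handed in at about 22 s, and no verdict was returned.

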